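Collar on the spindle, shown to the inspection camera

ROBOT

A 6-joint arm with a two-finger parallel gripper is mounted at the origin on a cart in front of the work surface, level with it; the furniture and walls round the work are solid. World frame = base frame: x ahead of the robot, y to its left, z up, the work surface at z = 0. Lengths are in m, angles in rad, forces in N, time in s.
With the tool pointing down it reaches from about 0.4 to 0.825 m from the base axis. Payload 7 kg.
Tool frame: the origin (TCP) lies midway between the tips of the shut fingers; the grasp point (between the pads) lies 19 mm behind it; z points along the fingers, y is the line along which they close (so a half turn about z gives the same grasp; the last joint's range is limited). The gripper opens to 88 mm and grips with 3 to 60 N. Pads are 19 mm wide; open, the fingers measure 130 mm over their backs; the gripper's body (78 mm by 193 mm) begins 47 mm behind the grasp point.
Start: joints at [-1.018, 0.359, 0.012, 0, -1.224, -0.288], TCP at [0.177, -0.651, 0.227] pointing down, gripper open.
Joint ranges: [-3.07, 3.07], [-1.43, 2.12], [-1.02, 1.25], [-3.03, 1.67], [-3.05, -0], [-3.03, 3.03]. Speed limits (rad/s): [2.39, 2.39, 3.01, 3.14, 3.14, 3.14].

INTERFACE

Orientations are given as [roll, pitch, yaw] about the fixed x, y, z axes, in that order (R = Rz(yaw) Ry(pitch) Rx(roll)).
In Python, from station import get_state, grab_frame, calibration, job_done, boxes_of, regions_of, spot_point gives the robot as it stands. The module is installed in compiled form; this text tells all that it offers.
- The arm moves only by the tool arm_command, never from a script. Its argument "commands" is a list of rows, each an object of numbers: "tx", "ty", "tz": the shift along the tool's x, y, z each as a share of 25 cm, from -1 to 1; "twist": the turn about the tool's z as a share of 180 degrees, from -1 to 1. A call has exactly 8 rows; each row is the pose to reach, as a shift and turn from the pose commanded when the call began, along the tool's axes at that moment, turning the shorter way round; what a row does not reach only later rows make up. A row lasts 1/12 s, in which the tool goes at most 41.7 mm and 7.16 degrees, less where a joint would pass 70% of its speed; a pose out of reach is approached as far as the arm can. A call with a number of a shift or a turn outside -1 to 1 is refused whole. A call with a gripper value outside its range is refused whole. "claw" is the opening, from 0 (shut) to 1 (fully open), set as the call begins (left out, the last holds). The fingers move at their own pace and stop on an object; "grip_force" is the grip in N (left out, the last holds). Time passes only in rows, so rows that repeat a pose let the fingers close, or fill a call up. It gives the time, the measured TCP pose, the force, the opening and the grip force at its end, in the units of the state.
- get_state(): the state, without advancing time (a new reading comes with each control period).
- grab_frame(name): name is "scene" or "top" or "wrist"; returns the picture (400x640x3 uint8, red, green, blue); there is no depth.
- calibration(name): a dict with "camera_matrix" (3x3 intrinsics, pixels), "k1" (the pictures are not rectified: a ray, as slopes to the right and down, at radius r is drawn at 1 + k1 r^2 times it, then the intrinsics apply), "extrinsics" (4x4, takes a point from camera to world coordinates). Camera axes: x right, y down, z forward; pixel columns grow to the right and rows downward; lengths in m; the calibration is good to about 2 mm. A picture is of the moment at which its call begins: read the wrist's pose just before it. calibration takes no time and is no camera call; for the wrist camera it gives the pose at the moment of the call.
- job_done(): hands the job in; it is judged then, once.
Trained networks look in the newest picture that a camera, given by its name, has taken for a name from the list of things; names that differ only in an ending like _2 or _b are one class to them, and where a whole thing is asked for, a point or a joint stands for the part that bears it (a point fixed in the world has none). Each returns a list of dicts, best first, with "score" (0 to 1); they miss things now and then, are a little off and sometimes report something else, mostly with a low value. They report only what shows in the picture. A call takes as long as a camera call. They do not tell look-alikes from the thing itself.
- boxes_of(query, camera): "rect" ([left, top, right, bottom] in pixels, round what is visible of it).
- regions_of(query, camera): "region" (400x640 bool, what is visible of it) and "rect" ([left, top, right, bottom] in pixels, round what is visible of it).
- spot_point(query, camera): "uv" ([column, row] in pixels: a listed point, or the origin of a listed thing).
The state is a dict: "t": time; "q": joint angles; "qd": joint speeds; "joint_efforts": joint torques, N m; "eef_pos": TCP position; "ee_rot": TCP orientation; "force": force on the tool from outside, world axes, zero at the start; "moment": the same for the moment, N m; "width": finger opening in m; "gripper_force": force on a finger pad.
Only numpy, scipy, OpenCV 4.12 (cv2) and the standard library are available. Lean on these libraries where they do the work, as an engineer would, in place of code of your own. Each camera call takes 0.05 s, during which the arm holds its last target. There are 200 camera calls.

TASK

Slide the taller of the two brass collars down over the shaft of the spindle standing in the holding block until it rests on the flange, and let go of it. Then grip the spindle by its shaft above the collar, lift it out of the block with the collar on it and present it to the inspection camera: upright, the collar centred straight in front of the lens about 12 cm away, and the lug on the flange pointing at the lens. Finish while holding it still there; touch neither the camera nor the thin collar, and leave the other things on the bench where they are.

Things in the scene. Friction and masses are not known exactly. Their poses are not given: they have to be found in the camera images.
- tall_collar_centre (a point): The collar to fit: a plain brass ring lying flat on the bench, 40 mm outside diameter, 20 mm bore, 20 mm tall. This point is its centre, half-way up, on its axis. z is its axis.
- thin_collar_centre (a point): A second plain brass ring of the same outside diameter (40 mm) and bore (20 mm) but only 9 mm tall, lying flat on the bench; to be left alone. The two may lie in either place. This point is its centre.
- spindle_centre (a point): Point on the spindle's axis, 10 mm above the flange's top (43 mm above its bottom, 44 mm below its top, 54 mm above the bench at the start): here the centre of the collar comes when it rests on the flange. z points up along the shaft, x from the axis to the lug.
- spindle: Loose bright steel spindle, 87 mm tall, upright in the block's bore. From its bottom (the origin): spigot 20 mm in diameter, 25 mm long, inside the block; flange 44 mm in diameter, 8 mm thick, resting on the block; round shaft 16 mm in diameter, 54 mm long, the top 6 mm tapering to 9 mm. One lug, 12 mm wide, sticks out of the flange's rim along x. About 0.25 kg.
- tall_collar: The collar to fit (see tall_collar_centre), about 0.1 kg; origin in the middle of its underside.
- thin_collar: The thin collar (see thin_collar_centre); origin in the middle of its underside.
- lug_tip (a point): Outer end of the lug on the spindle's flange, 40 mm from the spindle's axis and 14 mm below spindle_centre.
- holding_block: Pale wooden block fixed on the bench, 96 x 96 mm and 36 mm high, on a dark steel foot 150 x 60 mm and 8 mm thick that sticks out 27 mm on two sides, with a screw head in each end. Blind bore in the middle of its top, 23 mm wide and 28 mm deep. The origin is under its centre on the bench.
- inspection_camera: Camera on a stand fixed to the bench: base 85 x 90 mm, post up to 232 mm (its highest part), grey head 46 x 46 mm with a black lens 42 mm in diameter, axis level at 200 mm. Origin on the bench below the head; the lens looks along the body's -x, roughly towards the robot, its front 53 mm from the origin. The rest lies behind, on the +x side. +x is the way the lug must point at the end.
- lens (a point): Centre of the front of the camera's lens, 200 mm above the bench. Its axes are those of the camera: the lens looks along -x.
- view_point (a point): The point in the air 120 mm straight in front of the lens, 200 mm above the bench, where spindle_centre (the centre of the fitted collar) must be held. Its axes are those of the camera: +x points to the lens.
- masking_tape: Roll of masking tape lying flat, 54 mm in diameter, 25 mm high; a bystander. Origin under its centre.
- polish_tin: Round tin with a lid, 66 mm in diameter, 28 mm high; a bystander. Origin under its centre.
- parts_cup: Small tin cup, 65 mm in diameter, 56 mm high; a bystander. Origin under its centre.
- wood_block: Beech block, 45 x 80 x 30 mm high; a bystander. Origin under its centre.
Not all that is in view belongs to the job. What is shaped like the tall_collar but grey or red is not meant.

How it is judged:
On the way:
1. the tall collar rests on the flange of the spindle, which still stands in the block, and has been let go (z of tall_collar_centre in the frame of spindle_centre between -0.004 and 0.004 m and x of tall_collar_centre in the frame of spindle_centre between -0.005 and 0.005 m and y of tall_collar_centre in the frame of spindle_centre between -0.005 and 0.005 m and z of spindle_centre in the frame of holding_block below 0.06 m and horizontal distance between spindle_centre and holding_block below 0.008 m and angle between spindle_centre's own z axis and vertical below 0.12 rad and contact force between the fingers and tall_collar below 0.1 N), for 0.2 s.
At the end, for the whole second after the job is handed in: Fingers hold the spindle still, clear of block and camera, the tall collar on its flange (4 mm): centre within 20 mm along and 15 mm across the lens axis of the point 120 mm in front of the lens; upright within 10 degrees; lug towards the lens within 15 degrees (z of tall_collar_centre in the frame of spindle_centre between -0.004 and 0.004 m and x of tall_collar_centre in the frame of spindle_centre between -0.005 and 0.005 m and y of tall_collar_centre in the frame of spindle_centre between -0.005 and 0.005 m and x of spindle_centre in the frame of view_point between -0.02 and 0.02 m and y of spindle_centre in the frame of view_point between -0.015 and 0.015 m and z of spindle_centre in the frame of view_point between -0.015 and 0.015 m and angle between spindle_centre's own z axis and vertical below 0.17 rad and angle between the x axis of spindle_centre and the x axis of view_point, either way round below 0.26 rad and x of lug_tip in the frame of view_point above 0 m and contact force between the fingers and spindle above 1 N and contact force between spindle and holding_block below 0.1 N and contact force between spindle and inspection_camera below 0.1 N and linear speed of spindle below 0.02 m/s and angular speed of spindle below 0.2 rad/s); the arm keeps its last pose, push and grip.
It fails at once if the camera is touched (contact force between inspection_camera and anything else above 0.5 N).
It fails at once if the thin collar is touched or moved (distance of thin_collar_centre from where it was at the start of the episode above 0.01 m or contact force between the fingers and thin_collar above 0.5 N).
It fails at once if a bystander is pushed away (distance of any of masking_tape, polish_tin, parts_cup, wood_block from where it was at the start of the episode above 0.02 m).
It also fails if it takes over 72 s, if anything falls off the work surface, if the arm or the gripper's body presses on something with over 40 N, if the wrist force passes 120 N, or if a joint passes its speed limit or range.

## Working session

There is one attempt and no reset: what is moved stays moved. The work goes in short steps, Python scripts to look and compute and a tool call to move; the robot and the scene stay as the last step left them, time stands still between calls to the robot, and variables do not carry over. Pictures are saved under pics/ and viewed, at most 10 in all, crops included, and the job is handed in when it is done.

Besides the shell and the picture viewer there is one more tool, called after "Call:" by a JSON object that holds its "op" and its "data". arm_command: Moves the arm, as the interface text tells. Shift numbers are shares of 25 cm and turn numbers shares of 180 degrees, none past 1 either way. Its arguments: {"type":"object","properties":{"commands":{"type":"array"},"claw":{"type":"number"},"grip_force":{"type":"number"}},"required":["commands"]}

```bash
mkdir -p pics; cat > h.py <<'E'
import numpy as np, cv2
from station import *
def ray(c,uv):
    K=np.array(c["camera_matrix"]);k=c["k1"];T=np.array(c["extrinsics"])
    p=cv2.undistortPoints(np.array([[uv]],float),K,np.array([k,0,0,0,0.]))[0,0]
    return T[:3,3],T[:3,:3]@np.array([p[0],p[1],1])
def at(c,uv,z):
    o,d=ray(c,uv); return o+d*(z-o[2])/d[2]
def proj(c,P):
    K=np.array(c["camera_matrix"]);T=np.linalg.inv(np.array(c["extrinsics"]))
    P=np.atleast_2d(P);return cv2.projectPoints(P.astype(float),cv2.Rodrigues(T[:3,:3])[0],T[:3,3],K,np.array([c["k1"],0,0,0,0.]))[0][:,0]
def tri(l):
    A=0;b=0
    for c,uv in l:
        o,d=ray(c,uv);d=d/np.linalg.norm(d);M=np.eye(3)-np.outer(d,d);A=A+M;b=b+M@o
    return np.linalg.solve(A,b)
def save(n,f): cv2.imwrite("pics/"+f+".png",f and cv2.cvtColor(n,cv2.COLOR_RGB2BGR))
E
python3 - <<'E'
from h import *
ims=[]
Z=dict(tall_collar_centre=.01,thin_collar_centre=.0045,spindle_centre=.054,lug_tip=.04,lens=.2,holding_block=0,masking_tape=0,polish_tin=0,parts_cup=0,wood_block=0,inspection_camera=0)
for n in ["scene","top"]:
    im=grab_frame(n);save(im,n+"0");c=calibration(n)
    for q,z in Z.items():
        r=spot_point(q,n)
        print(n,q,[(np.round(a["uv"]).tolist(),round(a["score"],2),np.round(at(c,a["uv"],z),3).tolist()) for a in r[:3]])
print(get_state())
E
```

```text
scene tall_collar_centre [([342.0, 260.0], 0.56, [0.424, 0.088, 0.01]), ([347.0, 234.0], 0.53, [0.474, 0.008, 0.01]), ([369.0, 259.0], 0.52, [0.371, 0.035, 0.01])]
scene thin_collar_centre [([279.0, 256.0], 0.35, [0.565, 0.193, 0.004])]
scene spindle_centre [([279.0, 246.0], 0.81, [0.559, 0.194, 0.054]), ([310.0, 196.0], 0.45, [0.636, -0.008, 0.054])]
scene lug_tip [([264.0, 254.0], 0.53, [0.576, 0.233, 0.04])]
scene lens [([321.0, 151.0], 0.97, [0.633, -0.053, 0.2]), ([349.0, 232.0], 0.47, [0.373, 0.139, 0.2])]
scene holding_block [([280.0, 264.0], 0.97, [0.544, 0.209, 0.0])]
scene masking_tape [([218.0, 258.0], 0.65, [0.69, 0.311, 0.0])]
scene polish_tin [([376.0, 173.0], 0.76, [0.585, -0.299, -0.0]), ([350.0, 234.0], 0.7, [0.471, -0.006, 0.0]), ([278.0, 248.0], 0.27, [0.594, 0.173, 0.0])]
scene parts_cup [([254.0, 224.0], 0.65, [0.716, 0.158, 0.0]), ([320.0, 152.0], 0.45, [0.823, -0.262, 0.0])]
scene wood_block [([303.0, 333.0], 0.94, [0.359, 0.311, 0.0])]
scene inspection_camera [([312.0, 194.0], 0.92, [0.677, -0.063, 0.0])]
top tall_collar_centre [([308.0, 239.0], 0.67, [0.423, 
[... 792 characters left out ...]
 199.0], 0.22, [0.567, 0.201, 0.0])]
{'t': 1.2, 'q': array([-1.01792023e+00,  3.58620664e-01,  1.19321611e-02, -2.34139840e-05,
       -1.22409202e+00, -2.88096822e-01]), 'qd': array([ 0.00050285,  0.00079858, -0.00061231, -0.00098192,  0.00010854,
        0.00037372]), 'joint_efforts': array([ 8.52525773e-05, -5.82403135e+01,  2.93308532e+01,  7.00232416e+00,
        1.27071337e-02, -1.79176482e-06]), 'eef_pos': array([ 0.1766364 , -0.65147261,  0.22655767]), 'ee_rot': array([-3.14158376e+00,  2.56037892e-05, -2.87682133e+00]), 'force': array([ 0.0755994 , -0.18036184, -0.1643522 ]), 'moment': array([-0.00894139,  0.00466202,  0.01522085]), 'gripper_force': 0.0, 'width': 0.0877973357221227}
```

```bash
python3 - <<'E'
import cv2
a=cv2.imread("pics/top0.png")[130:290,215:435];b=cv2.imread("pics/scene0.png")[120:350,200:420]
a=cv2.resize(a,(412,300),interpolation=cv2.INTER_CUBIC)
cv2.imwrite("pics/a.png",cv2.resize(cv2.imread("pics/top0.png")[130:290,215:435],(800,582),interpolation=cv2.INTER_CUBIC))
cv2.imwrite("pics/b.png",cv2.resize(b,(574,600),interpolation=cv2.INTER_CUBIC))
E
```

```text
(no output)
```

View pics/a.png

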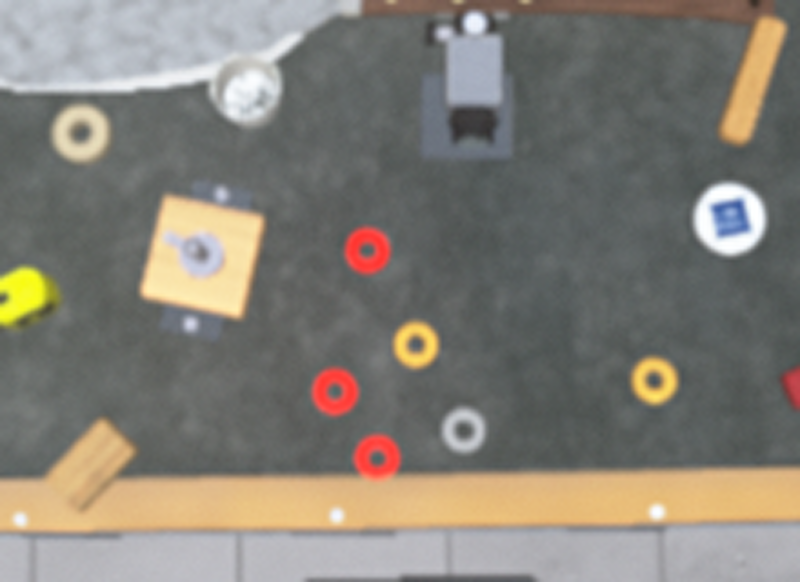

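View pics/b.png

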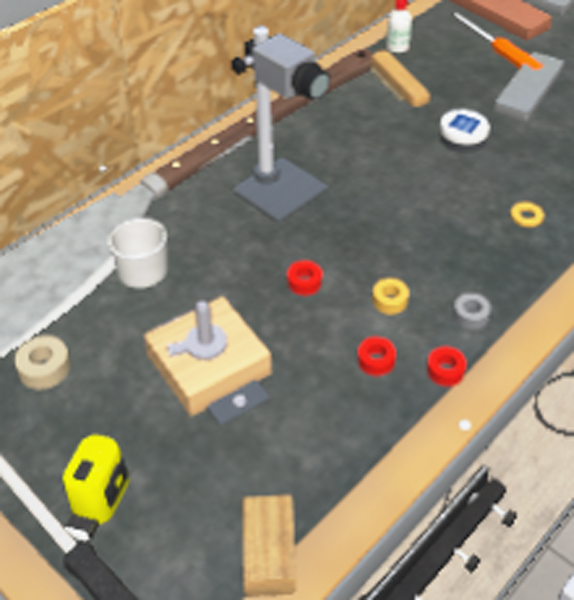

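The tall brass collar is at about crop pixel (416,345) in the top picture, world (0.47, 0.00). The thin one is at (655,381) and clearly flatter in the scene view. The spindle stands in the block at (200,255), with its lug pointing up-left at about 63° yaw. I'll move above the collar.

Call:
{"op": "arm_command", "data": {"commands": [{"tx": -0.1, "ty": 0.12}, {"tx": -0.2, "ty": 0.24}, {"tx": -0.3, "ty": 0.36}, {"tx": -0.4, "ty": 0.48}, {"tx": -0.5, "ty": 0.6}, {"tx": -0.6, "ty": 0.73}, {"tx": -0.7, "ty": 0.85}, {"tx": -0.75, "ty": 0.9}]}}

```text
invalid input
```

Call:
{"op": "arm_command", "data": {"commands": [{"tx": -0.1, "ty": 0.12}, {"tx": -0.2, "ty": 0.24}, {"tx": -0.3, "ty": 0.36}, {"tx": -0.4, "ty": 0.48}, {"tx": -0.5, "ty": 0.6}, {"tx": -0.6, "ty": 0.73}, {"tx": -0.7, "ty": 0.85}, {"tx": -0.75, "ty": 0.9}]}}

```text
invalid input
```

Call:
{"op": "arm_command", "data": {"commands": [{"tx": -0.1, "ty": 0.12}, {"tx": -0.2, "ty": 0.24, "tz": 0.04}, {"tx": -0.3, "ty": 0.36, "tz": 0.08, "twist": 0.02}, {"tx": -0.31, "ty": 0.4, "tz": 0.12, "twist": 0.04}, {"tx": -0.31, "ty": 0.4, "tz": 0.12, "twist": 0.084}, {"tx": -0.31, "ty": 0.4, "tz": 0.12, "twist": 0.084}, {"tx": -0.31, "ty": 0.4, "tz": 0.12, "twist": 0.084}, {"tx": -0.31, "ty": 0.4, "tz": 0.12, "twist": 0.084}]}}

```text
invalid input
```

```bash
python3 - <<'E'
from h import *
s=get_state();print(s["t"],s["eef_pos"],s["ee_rot"],s["q"])
c=calibration("wrist");im=grab_frame("wrist");save(im,"w1")
print(np.array(c["extrinsics"])[:3].round(3))
for q,z in [("tall_collar_centre",.01),("thin_collar_centre",.01),("lens",.2)]:
    print(q,[(np.round(a["uv"]).tolist(),round(a["score"],2),np.round(at(c,a["uv"],z),4).tolist()) for a in spot_point(q,"wrist")[:5]])
E
```

```text
1.2 [ 0.1766364  -0.65147261  0.22655767] [-3.14158376e+00  2.56037892e-05 -2.87682133e+00] [-1.01792023e+00  3.58620664e-01  1.19321611e-02 -2.34139840e-05
 -1.22409202e+00 -2.88096822e-01]
[[-0.262  0.927  0.269  0.105]
 [ 0.965  0.252  0.072 -0.671]
 [-0.001  0.278 -0.961  0.385]]
tall_collar_centre []
thin_collar_centre []
lens []
```

View pics/w1.png

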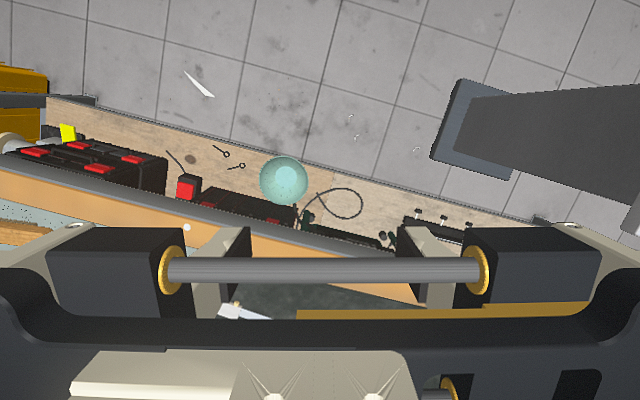

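Call:
{"op": "arm_command", "data": {"commands": [{"tx": -0.1, "ty": 0.12, "tz": 0, "twist": 0}, {"tx": -0.2, "ty": 0.24, "tz": 0, "twist": 0}, {"tx": -0.3, "ty": 0.36, "tz": 0, "twist": 0}, {"tx": -0.4, "ty": 0.48, "tz": 0, "twist": 0}, {"tx": -0.5, "ty": 0.6, "tz": 0, "twist": 0}, {"tx": -0.6, "ty": 0.73, "tz": 0, "twist": 0}, {"tx": -0.7, "ty": 0.85, "tz": 0, "twist": 0}, {"tx": -0.75, "ty": 0.9, "tz": 0, "twist": 0}]}}

```text
t: 2.07
eef_pos: [0.2993, -0.3821, 0.2271]
ee_rot: [-3.141, 0.001, -2.876]
force: [-0.6, -0.4, 0.9]
width: 0.0876
gripper_force: 0.0
```

Call:
{"op": "arm_command", "data": {"commands": [{"tx": -0.1, "ty": 0.12, "tz": 0, "twist": 0}, {"tx": -0.2, "ty": 0.24, "tz": 0, "twist": 0}, {"tx": -0.3, "ty": 0.36, "tz": 0, "twist": 0}, {"tx": -0.4, "ty": 0.48, "tz": 0, "twist": 0}, {"tx": -0.5, "ty": 0.6, "tz": 0, "twist": 0}, {"tx": -0.6, "ty": 0.73, "tz": 0, "twist": 0}, {"tx": -0.7, "ty": 0.85, "tz": 0, "twist": 0}, {"tx": -0.75, "ty": 0.9, "tz": 0, "twist": 0}]}}

```text
t: 2.73
eef_pos: [0.4221, -0.1158, 0.2272]
ee_rot: [-3.142, 0.002, -2.875]
force: [0.9, -0.5, -0.8]
width: 0.088
gripper_force: 0.0
```

Call:
{"op": "arm_command", "data": {"commands": [{"tx": -0.1, "ty": 0.12, "tz": 0, "twist": 0}, {"tx": -0.2, "ty": 0.24, "tz": 0.04, "twist": 0.02}, {"tx": -0.31, "ty": 0.4, "tz": 0.08, "twist": 0.05}, {"tx": -0.31, "ty": 0.4, "tz": 0.12, "twist": 0.084}, {"tx": -0.31, "ty": 0.4, "tz": 0.12, "twist": 0.084}, {"tx": -0.31, "ty": 0.4, "tz": 0.12, "twist": 0.084}, {"tx": -0.31, "ty": 0.4, "tz": 0.12, "twist": 0.084}, {"tx": -0.31, "ty": 0.4, "tz": 0.12, "twist": 0.084}]}}

```text
t: 3.4
eef_pos: [0.4695, -0.0029, 0.1973]
ee_rot: [3.141, 0.001, -3.14]
force: [1.0, 0.8, 0.5]
width: 0.0874
gripper_force: 0.0
```

```bash
python3 - <<'E'
from h import *
s=get_state();print(s["t"],s["eef_pos"],s["ee_rot"],s["q"])
c=calibration("wrist");im=grab_frame("wrist");save(im,"w2")
for q,z in [("tall_collar_centre",.01),("spindle_centre",.054),("lens",.2)]:
    print(q,[(np.round(a["uv"]).tolist(),round(a["score"],2),np.round(at(c,a["uv"],z),4).tolist()) for a in spot_point(q,"wrist")[:5]])
print(proj(c,[[.471,0,.01],s["eef_pos"]]))
E
```

```text
3.4 [ 0.46947504 -0.00294932  0.19728215] [ 3.14135565e+00  1.05972371e-03 -3.13978107e+00] [ 4.14748196e-01  3.74914162e-02 -4.68497539e-01  2.38148312e-04
 -1.06374162e+00 -1.98384835e+00]
tall_collar_centre [([387.0, 142.0], 0.92, [0.4292, 0.0739, 0.01]), ([325.0, 175.0], 0.91, [0.4702, -0.0004, 0.01]), ([288.0, 110.0], 0.8, [0.3934, -0.0446, 0.01]), ([357.0, 88.0], 0.7, [0.368, 0.0356, 0.01]), ([357.0, 245.0], 0.62, [0.5657, 0.0422, 0.01])]
spindle_centre []
lens [([250.0, 299.0], 0.41, [0.5096, -0.0499, 0.2]), ([144.0, 145.0], 0.2, [0.4119, -0.1015, 0.2])]
[[325.52902759 175.52598153]
 [323.0191101  239.97975112]]
```

View pics/w2.png

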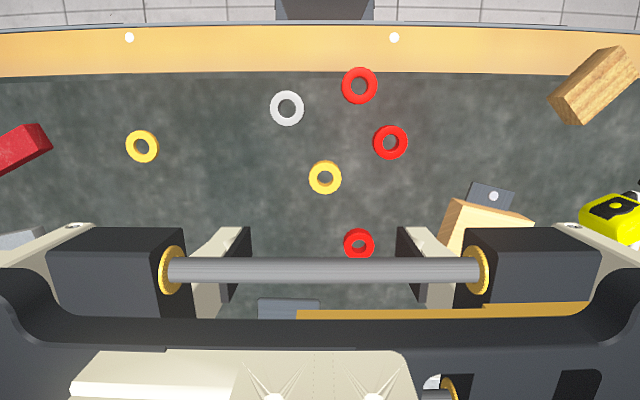

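The tall collar is at (325,177), right between the fingers, world (0.470, 0.000). That agrees with the other cameras. I'll descend and grip it.

Call:
{"op": "arm_command", "data": {"commands": [{"tx": 0, "ty": 0.01, "tz": 0.1, "twist": 0}, {"tx": 0, "ty": 0.01, "tz": 0.22, "twist": 0}, {"tx": 0, "ty": 0.01, "tz": 0.35, "twist": 0}, {"tx": 0, "ty": 0.01, "tz": 0.48, "twist": 0}, {"tx": 0, "ty": 0.01, "tz": 0.6, "twist": 0}, {"tx": 0, "ty": 0.01, "tz": 0.7, "twist": 0}, {"tx": 0, "ty": 0.01, "tz": 0.75, "twist": 0}, {"tx": 0, "ty": 0.01, "tz": 0.77, "twist": 0}], "claw": 0.7}}

```text
t: 4.27
eef_pos: [0.4681, -0.0006, 0.0021]
ee_rot: [-3.14, -0.003, -3.141]
force: [-0.1, 0.2, -0.2]
width: 0.0611
gripper_force: 0.0
```

Call:
{"op": "arm_command", "data": {"commands": [{"tx": 0, "ty": 0, "tz": 0, "twist": 0}, {"tx": 0, "ty": 0, "tz": 0, "twist": 0}, {"tx": 0, "ty": 0, "tz": 0, "twist": 0}, {"tx": 0, "ty": 0, "tz": 0, "twist": 0}, {"tx": 0, "ty": 0, "tz": 0, "twist": 0}, {"tx": 0, "ty": 0, "tz": 0, "twist": 0}, {"tx": 0, "ty": 0, "tz": 0, "twist": 0}, {"tx": 0, "ty": 0, "tz": 0, "twist": 0}], "claw": 0, "grip_force": 20}}

```text
t: 4.93
eef_pos: [0.4702, 0.0006, 0.0052]
ee_rot: [3.141, 0.002, -3.14]
force: [-0.4, -0.1, 8.6]
width: 0.0396
gripper_force: 20.0
```

Call:
{"op": "arm_command", "data": {"commands": [{"tx": 0, "ty": 0, "tz": -0.05, "twist": 0}, {"tx": 0, "ty": 0, "tz": -0.15, "twist": 0}, {"tx": 0, "ty": 0, "tz": -0.28, "twist": 0}, {"tx": 0, "ty": 0, "tz": -0.42, "twist": 0}, {"tx": 0, "ty": 0, "tz": -0.56, "twist": 0}, {"tx": 0, "ty": 0, "tz": -0.7, "twist": 0}, {"tx": 0, "ty": 0, "tz": -0.82, "twist": 0}, {"tx": 0, "ty": 0, "tz": -0.88, "twist": 0}]}}

```text
t: 5.6
eef_pos: [0.4706, 0.0006, 0.2287]
ee_rot: [3.14, 0.006, -3.14]
force: [1.3, -0.3, -1.4]
width: 0.0392
gripper_force: 20.0
```

Call:
{"op": "arm_command", "data": {"commands": [{"tx": -0.05, "ty": 0.12, "tz": 0, "twist": -0.02}, {"tx": -0.1, "ty": 0.25, "tz": 0, "twist": -0.05}, {"tx": -0.16, "ty": 0.38, "tz": 0, "twist": -0.08}, {"tx": -0.22, "ty": 0.5, "tz": 0, "twist": -0.11}, {"tx": -0.28, "ty": 0.62, "tz": 0, "twist": -0.14}, {"tx": -0.32, "ty": 0.72, "tz": 0, "twist": -0.17}, {"tx": -0.34, "ty": 0.78, "tz": 0, "twist": -0.17}, {"tx": -0.34, "ty": 0.78, "tz": 0, "twist": -0.17}]}}

```text
t: 6.27
eef_pos: [0.5548, 0.1979, 0.2234]
ee_rot: [3.141, -0.0, -2.606]
force: [-0.2, -0.3, -1.0]
width: 0.0393
gripper_force: 20.0
```

Call:
{"op": "arm_command", "data": {"commands": [{"tx": 0, "ty": 0, "tz": 0, "twist": 0}, {"tx": 0, "ty": 0, "tz": 0, "twist": 0}, {"tx": 0, "ty": 0, "tz": 0, "twist": 0}, {"tx": 0, "ty": 0, "tz": 0, "twist": 0}, {"tx": 0, "ty": 0, "tz": 0, "twist": 0}, {"tx": 0, "ty": 0, "tz": 0, "twist": 0}, {"tx": 0, "ty": 0, "tz": 0, "twist": 0}, {"tx": 0, "ty": 0, "tz": 0, "twist": 0}]}}

```text
t: 6.93
eef_pos: [0.5542, 0.1952, 0.2242]
ee_rot: [3.142, 0.0, -2.607]
force: [0.4, 0.3, -0.7]
width: 0.0392
gripper_force: 20.0
```

```bash
python3 - <<'E'
from h import *
s=get_state();print(s["t"],s["eef_pos"],s["ee_rot"],s["q"],s["width"])
c=calibration("wrist");im=grab_frame("wrist");save(im,"w3")
for q,z in [("tall_collar_centre",.22),("spindle_centre",.054),("lug_tip",.04),("holding_block",0)]:
    print(q,[(np.round(a["uv"]).tolist(),round(a["score"],2),np.round(at(c,a["uv"],z),4).tolist()) for a in spot_point(q,"wrist")[:5]])
print(proj(c,[[.56,.199,.054],[.56,.199,.098],s["eef_pos"]]))
E
```

```text
6.9333 [0.55421929 0.19517452 0.22416539] [ 3.14152252e+00  1.67965043e-04 -2.60697818e+00] [ 6.71083661e-01  2.17505524e-01 -1.90648828e-01 -5.08080591e-05
 -1.16246603e+00 -1.70724534e+00] 0.03920567946427816
tall_collar_centre [([215.0, 120.0], 0.79, [0.5242, 0.1074, 0.22]), ([323.0, 245.0], 0.74, [0.559, 0.1976, 0.22]), ([288.0, 30.0], 0.61, [0.4644, 0.1206, 0.22])]
spindle_centre [([324.0, 183.0], 0.64, [0.5589, 0.1994, 0.054])]
lug_tip [([339.0, 205.0], 0.62, [0.5776, 0.2323, 0.04])]
holding_block [([320.0, 173.0], 0.71, [0.5618, 0.1945, 0.0]), ([322.0, 240.0], 0.4, [0.646, 0.2466, 0.0])]
[[323.61581907 183.2890699 ]
 [323.67457646 193.53891024]
 [323.44081136 240.02141219]]
```

View pics/w3.png

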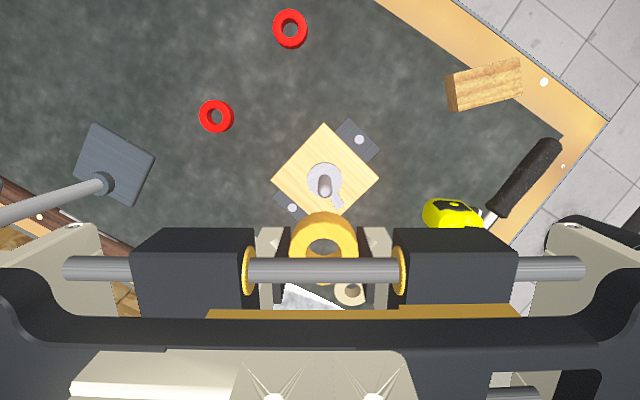

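```bash
cat > ov.py <<'E'
from h import *
def circ(P,r):
    a=np.linspace(0,2*np.pi,60);return np.c_[P[0]+r*np.cos(a),P[1]+r*np.sin(a),np.full(60,P[2])]
def over(im,c,items,box,f,s=6):
    x0,y0,x1,y1=box
    o=cv2.resize(cv2.cvtColor(im,cv2.COLOR_RGB2BGR)[y0:y1,x0:x1],None,fx=s,fy=s,interpolation=cv2.INTER_CUBIC)
    for P,r,col in items:
        p=(proj(c,circ(P,r))-[x0,y0]+.5)*s
        cv2.polylines(o,[p.astype(np.int32)],True,col,1)
    cv2.imwrite("pics/"+f+".png",o)
E
python3 - <<'E'
from ov import *
s=get_state();e=s["eef_pos"];c=calibration("wrist");im=grab_frame("wrist")
X,Y=.559,.199;R=(0,0,255);G=(0,200,0);B=(255,0,0)
over(im,c,[((X,Y,.098),.0045,R),((X,Y,.092),.008,R),((X,Y,.044),.022,G),((X,Y,.044),.008,G),((e[0],e[1],e[2]+.015),.02,B),((e[0],e[1],e[2]+.015),.01,B),((e[0],e[1],e[2]-.005),.02,G)],(265,150,385,270),"o1",5)
print(e)
E
```

```text
[0.55424702 0.19540647 0.22402527]
```

View pics/o1.png

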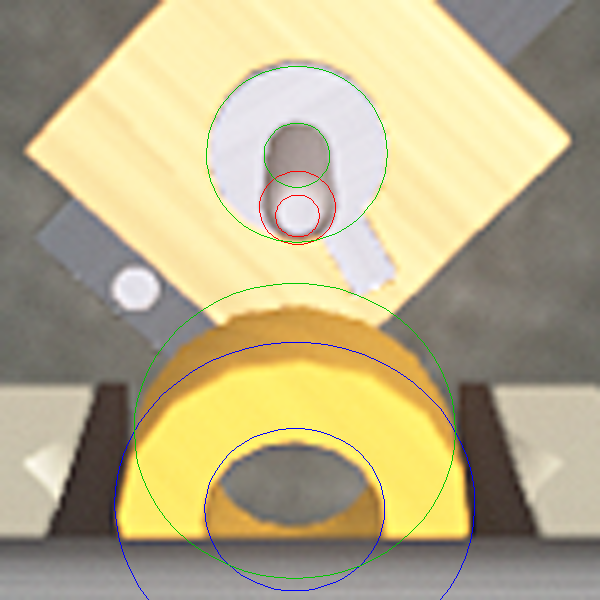

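The overlay puts the spindle axis at (0.559, 0.199) within about 1 mm. The collar sits about 2 mm off the TCP along tool -x. I'll centre it and go down close to the shaft top.

Call:
{"op": "arm_command", "data": {"commands": [{"tx": -0.016, "ty": 0.002, "tz": 0.05, "twist": 0}, {"tx": -0.016, "ty": 0.002, "tz": 0.15, "twist": 0}, {"tx": -0.016, "ty": 0.002, "tz": 0.25, "twist": 0}, {"tx": -0.016, "ty": 0.002, "tz": 0.34, "twist": 0}, {"tx": -0.016, "ty": 0.002, "tz": 0.4, "twist": 0}, {"tx": -0.016, "ty": 0.002, "tz": 0.42, "twist": 0}, {"tx": -0.016, "ty": 0.002, "tz": 0.42, "twist": 0}, {"tx": -0.016, "ty": 0.002, "tz": 0.42, "twist": 0}]}}

```text
t: 7.9
eef_pos: [0.5578, 0.198, 0.1192]
ee_rot: [-3.141, -0.0, -2.606]
force: [0.3, 0.7, -0.7]
width: 0.0389
gripper_force: 20.0
```

```bash
python3 - <<'E'
from ov import *
s=get_state();e=s["eef_pos"];c=calibration("wrist");im=grab_frame("wrist")
X,Y=.559,.199;R=(0,0,255);G=(0,200,0);B=(255,0,0)
C=e+.002*np.array([.86,.51,0])
over(im,c,[((X,Y,.098),.0045,R),((X,Y,.092),.008,R),((X,Y,.044),.022,G),(C+[0,0,.015],.02,B),(C+[0,0,.015],.01,B),(C-[0,0,.005],.02,G)],(265,150,385,270),"o2",5)
print(e,s["force"],s["ee_rot"])
E
```

```text
[0.55782556 0.19799009 0.11917845] [ 0.34844794  0.72149673 -0.6788443 ] [-3.14122540e+00 -2.16136231e-05 -2.60632640e+00]
```

View pics/o2.png

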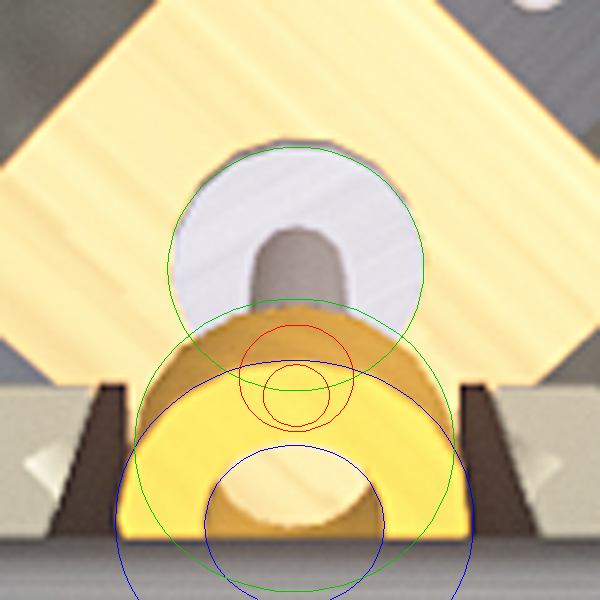

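Call:
{"op": "arm_command", "data": {"commands": [{"tx": 0.002, "ty": 0.002, "tz": 0.02, "twist": 0}, {"tx": 0.002, "ty": 0.002, "tz": 0.04, "twist": 0}, {"tx": 0.002, "ty": 0.002, "tz": 0.06, "twist": 0}, {"tx": 0.002, "ty": 0.002, "tz": 0.08, "twist": 0}, {"tx": 0.002, "ty": 0.002, "tz": 0.1, "twist": 0}, {"tx": 0.002, "ty": 0.002, "tz": 0.12, "twist": 0}, {"tx": 0.002, "ty": 0.002, "tz": 0.14, "twist": 0}, {"tx": 0.002, "ty": 0.002, "tz": 0.14, "twist": 0}]}}

```text
t: 8.62
eef_pos: [0.5561, 0.1976, 0.0827]
ee_rot: [3.142, -0.002, -2.607]
force: [-0.3, -0.4, -1.8]
width: 0.0392
gripper_force: 20.0
```

Call:
{"op": "arm_command", "data": {"commands": [{"tx": 0, "ty": 0, "tz": 0.02, "twist": 0}, {"tx": 0, "ty": 0, "tz": 0.04, "twist": 0}, {"tx": 0, "ty": 0, "tz": 0.06, "twist": 0}, {"tx": 0, "ty": 0, "tz": 0.08, "twist": 0}, {"tx": 0, "ty": 0, "tz": 0.1, "twist": 0}, {"tx": 0, "ty": 0, "tz": 0.12, "twist": 0}, {"tx": 0, "ty": 0, "tz": 0.13, "twist": 0}, {"tx": 0, "ty": 0, "tz": 0.13, "twist": 0}]}}

```text
t: 9.28
eef_pos: [0.5564, 0.1978, 0.0507]
ee_rot: [-3.142, -0.001, -2.607]
force: [-0.0, -0.0, -1.4]
width: 0.039
gripper_force: 20.0
```

Call:
{"op": "arm_command", "data": {"commands": [{"tx": 0, "ty": 0, "tz": 0.005, "twist": 0}, {"tx": 0, "ty": 0, "tz": 0.005, "twist": 0}, {"tx": 0, "ty": 0, "tz": 0.005, "twist": 0}, {"tx": 0, "ty": 0, "tz": 0.005, "twist": 0}, {"tx": 0, "ty": 0, "tz": 0.005, "twist": 0}, {"tx": 0, "ty": 0, "tz": 0.005, "twist": 0}, {"tx": 0, "ty": 0, "tz": 0.005, "twist": 0}, {"tx": 0, "ty": 0, "tz": 0.005, "twist": 0}], "claw": 0.65}}

```text
t: 9.95
eef_pos: [0.5568, 0.198, 0.0504]
ee_rot: [3.142, 0.0, -2.607]
force: [0.2, 0.3, -0.7]
width: 0.0569
gripper_force: 0.0
```

Call:
{"op": "arm_command", "data": {"commands": [{"tx": 0, "ty": 0, "tz": -0.1, "twist": 0}, {"tx": 0, "ty": 0, "tz": -0.2, "twist": 0}, {"tx": 0, "ty": 0, "tz": -0.32, "twist": 0}, {"tx": 0, "ty": 0, "tz": -0.42, "twist": 0}, {"tx": 0, "ty": 0, "tz": -0.5, "twist": 0}, {"tx": 0, "ty": 0, "tz": -0.5, "twist": 0}, {"tx": 0, "ty": 0, "tz": -0.5, "twist": 0}, {"tx": 0, "ty": 0, "tz": -0.5, "twist": 0}]}}

```text
t: 10.62
eef_pos: [0.5563, 0.1978, 0.1748]
ee_rot: [3.141, -0.001, -2.607]
force: [-0.4, 0.6, -0.2]
width: 0.0574
gripper_force: 0.0
```

```bash
python3 - <<'E'
from ov import *
s=get_state();e=s["eef_pos"];c=calibration("wrist");im=grab_frame("wrist");save(im,"w4")
X,Y=.559,.199;R=(0,0,255);G=(0,200,0);B=(255,0,0)
over(im,c,[((X,Y,.098),.0045,R),((X,Y,.092),.008,R),((X,Y,.044),.022,G),((X,Y,.064),.02,B)],(265,130,385,250),"o3",5)
print(e,s["force"],s["ee_rot"],s["q"])
for q,z in [("tall_collar_centre",.054),("spindle_centre",.054),("lug_tip",.04),("holding_block",0)]:
    print(q,[(np.round(a["uv"]).tolist(),round(a["score"],2),np.round(at(c,a["uv"],z),4).tolist()) for a in spot_point(q,"wrist")[:2]])
E
```

```text
[0.55629279 0.19784073 0.17481838] [-0.35562033  0.55547782 -0.16575362] [ 3.14126476e+00 -5.53896894e-04 -2.60690731e+00] [ 6.72273772e-01  2.59917424e-01 -2.52402058e-01 -4.59670019e-04
 -1.05898058e+00 -1.70815962e+00]
tall_collar_centre [([283.0, 11.0], 0.97, [0.4368, 0.0861, 0.054]), ([196.0, 115.0], 0.62, [0.5556, 0.0565, 0.054])]
spindle_centre [([327.0, 191.0], 0.66, [0.5569, 0.2021, 0.054])]
lug_tip [([339.0, 218.0], 0.74, [0.5793, 0.2315, 0.04]), ([90.0, 161.0], 0.22, [0.6592, -0.0285, 0.04])]
holding_block [([321.0, 179.0], 0.96, [0.5599, 0.1965, 0.0]), ([88.0, 162.0], 0.72, [0.6843, -0.0561, 0.0])]
```

View pics/o3.png

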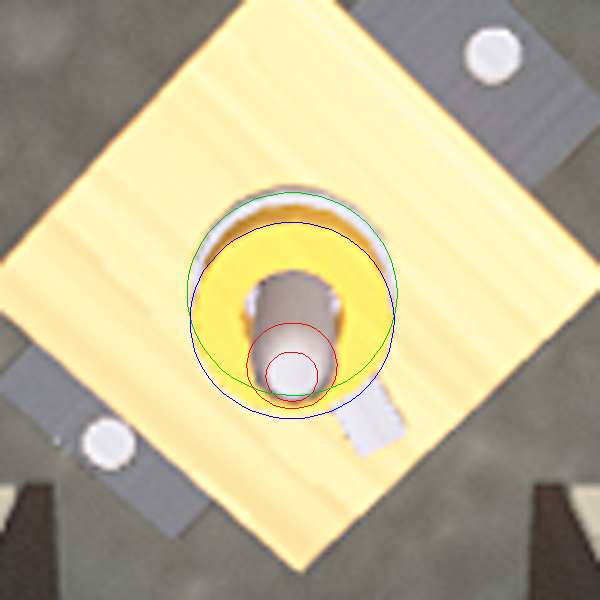

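```bash
python3 - <<'E'
from ov import *
c=calibration("wrist");im=grab_frame("wrist")
# camera base in the wrist view: color mask in ground plane
T=calibration("top");ti=grab_frame("top");sc=calibration("scene");si=grab_frame("scene")
for n,cc,img in [("wrist",c,im),("top",T,ti),("scene",sc,si)]:
    r=[a for a in (regions_of("inspection_camera",n) if img is not None else [])]
    for a in r[:2]: print(n,a["rect"],round(a["score"],2),a["region"].sum())
    if not r: continue
    m=r[0]["region"] if n!="wrist" else max(r,key=lambda a:a["score"])["region"]
    blue=im is not None and (img[...,2].astype(int)-img[...,0]>8)&(img.max(2)<110)
    b=(m&blue).astype(np.uint8)
    k,l,st,_=cv2.connectedComponentsWithStats(b)
    if k<2: continue
    i=1+st[1:,4].argmax();v,u=np.nonzero(l==i)
    P=np.array([at(cc,(x,y),.005)[:2] for x,y in zip(u,v)])
    R=cv2.minAreaRect((P*1000).astype(np.float32));print(n,"base",len(u),R)
for n,cc in [("top",T),("scene",sc)]:
    pass
pts=[(sc,a["uv"]) for a in spot_point("lens","scene")[:1]];print("lens scene",pts[0][1],at(sc,pts[0][1],.2))
print("top lens dark",at(T,(345,164.5),.2),"head top",at(T,(345.4,149.3),.223))
# lug dir
for z in (.04,.044): print("lug",at(c,(341.3,217.7),z))
E
```

```text
wrist [0.0, 121.7, 130.5, 223.4] 0.93 6650
wrist base 3 ((730.7998046875, -45.356258392333984), (0.00022089481353759766, 4.149827003479004), 69.22489929199219)
scene [290.2, 131.0, 325.9, 204.5] 0.97 1098
scene base 5 ((731.7409057617188, -51.549560546875), (5.571982383728027, 17.029327392578125), 77.10994720458984)
lens scene [321.1, 151.2] [ 0.63139065 -0.05366604  0.2       ]
top lens dark [ 0.63938937 -0.05381803  0.2       ] head top [ 0.68048603 -0.0551576   0.223     ]
lug [0.57776034 0.23324176 0.04      ]
lug [0.57659438 0.23223706 0.044     ]
```

```bash
python3 - <<'E'
from h import *
c=calibration("scene");t=calibration("top")
Q=np.array([at(c,(200+u*.3833,120+v*.3833),.008)[:2] for u,v in [(234,188),(281,160),(327,186),(282,218)]]);print(Q.round(3),Q.mean(0))
for i in range(4): d=Q[(i+1)%4]-Q[i];print(np.linalg.norm(d).round(3),np.degrees(np.arctan2(d[1],d[0])).round(1))
Q=np.array([at(t,(215+u*.275,130+v*.275),.008)[:2] for u,v in [(422,158),(514,158),(514,76),(424,76)]]);print(Q.round(3),Q.mean(0))
Q=np.array([at(t,(215+u*.275,130+v*.275),.223)[:2] for u,v in [(446,105),(502,105),(502,36),(448,36)]]);print("head",Q.round(3),Q.mean(0))
# wrist w3 base, edges via edge map + Canny lines in rectified ground
E
```

```text
[[ 0.733 -0.013]
 [ 0.728 -0.093]
 [ 0.648 -0.095]
 [ 0.65  -0.013]] [ 0.68988503 -0.05368763]
0.081 -94.1
0.079 -178.6
0.082 89.1
0.084 0.5
[[ 0.651 -0.013]
 [ 0.649 -0.102]
 [ 0.731 -0.104]
 [ 0.733 -0.016]] [ 0.69120973 -0.05867917]
head [[ 0.652 -0.031]
 [ 0.651 -0.077]
 [ 0.709 -0.079]
 [ 0.71  -0.034]] [ 0.68034043 -0.05541538]
```

Collar is seated on the flange. The view point works out at about (0.509, -0.052, 0.200), camera yaw ≈ -1.5°, lug yaw ≈ 61°. Next I'll grip the shaft above the collar.

Call:
{"op": "arm_command", "data": {"commands": [{"tx": -0.012, "ty": 0, "tz": 0.03, "twist": 0}, {"tx": -0.012, "ty": 0, "tz": 0.1, "twist": 0}, {"tx": -0.012, "ty": 0, "tz": 0.2, "twist": 0}, {"tx": -0.012, "ty": 0, "tz": 0.3, "twist": 0}, {"tx": -0.012, "ty": 0, "tz": 0.37, "twist": 0}, {"tx": -0.012, "ty": 0, "tz": 0.41, "twist": 0}, {"tx": -0.012, "ty": 0, "tz": 0.425, "twist": 0}, {"tx": -0.012, "ty": 0, "tz": 0.425, "twist": 0}]}}

```text
t: 11.88
eef_pos: [0.5592, 0.1994, 0.0683]
ee_rot: [-3.141, -0.001, -2.607]
force: [-0.2, -0.7, 0.9]
width: 0.057
gripper_force: 0.0
```

Call:
{"op": "arm_command", "data": {"commands": [{"tx": 0, "ty": 0, "tz": 0, "twist": 0}, {"tx": 0, "ty": 0, "tz": 0, "twist": 0}, {"tx": 0, "ty": 0, "tz": 0, "twist": 0}, {"tx": 0, "ty": 0, "tz": 0, "twist": 0}, {"tx": 0, "ty": 0, "tz": 0, "twist": 0}, {"tx": 0, "ty": 0, "tz": 0, "twist": 0}, {"tx": 0, "ty": 0, "tz": 0, "twist": 0}, {"tx": 0, "ty": 0, "tz": 0, "twist": 0}], "claw": 0, "grip_force": 45}}

```text
t: 12.55
eef_pos: [0.5593, 0.1998, 0.0693]
ee_rot: [3.141, 0.0, -2.607]
force: [-1.0, 1.6, 2.9]
width: 0.0148
gripper_force: 45.0
```

Call:
{"op": "arm_command", "data": {"commands": [{"tx": 0, "ty": 0, "tz": 0, "twist": 0}, {"tx": 0, "ty": 0, "tz": 0, "twist": 0}, {"tx": 0, "ty": 0, "tz": 0, "twist": 0}, {"tx": 0, "ty": 0, "tz": -0.02, "twist": 0}, {"tx": 0, "ty": 0, "tz": -0.04, "twist": 0}, {"tx": 0, "ty": 0, "tz": -0.06, "twist": 0}, {"tx": 0, "ty": 0, "tz": -0.08, "twist": 0}, {"tx": 0, "ty": 0, "tz": -0.1, "twist": 0}]}}

```text
t: 13.22
eef_pos: [0.5593, 0.1994, 0.0945]
ee_rot: [3.142, -0.0, -2.607]
force: [0.2, -0.2, -2.3]
width: 0.015
gripper_force: 45.0
```

Call:
{"op": "arm_command", "data": {"commands": [{"tx": 0, "ty": 0, "tz": -0.05, "twist": 0}, {"tx": 0, "ty": 0, "tz": -0.12, "twist": 0}, {"tx": 0, "ty": 0, "tz": -0.2, "twist": 0}, {"tx": 0, "ty": 0, "tz": -0.28, "twist": 0}, {"tx": 0, "ty": 0, "tz": -0.36, "twist": 0}, {"tx": 0, "ty": 0, "tz": -0.43, "twist": 0}, {"tx": 0, "ty": 0, "tz": -0.47, "twist": 0}, {"tx": 0, "ty": 0, "tz": -0.48, "twist": 0}]}}

```text
t: 13.88
eef_pos: [0.5601, 0.2, 0.2164]
ee_rot: [3.141, 0.004, -2.606]
force: [0.2, 0.4, -3.2]
width: 0.0151
gripper_force: 45.0
```

Call:
{"op": "arm_command", "data": {"commands": [{"tx": 0.03, "ty": -0.03, "tz": 0, "twist": 0.01}, {"tx": 0.08, "ty": -0.09, "tz": 0, "twist": 0.03}, {"tx": 0.13, "ty": -0.15, "tz": 0, "twist": 0.06}, {"tx": 0.19, "ty": -0.21, "tz": 0, "twist": 0.09}, {"tx": 0.25, "ty": -0.28, "tz": 0, "twist": 0.12}, {"tx": 0.3, "ty": -0.33, "tz": 0, "twist": 0.15}, {"tx": 0.33, "ty": -0.37, "tz": 0, "twist": 0.17}, {"tx": 0.34, "ty": -0.38, "tz": 0, "twist": 0.18}]}}

```text
t: 14.55
eef_pos: [0.533, 0.0721, 0.2127]
ee_rot: [-3.141, -0.002, 3.105]
force: [0.3, -0.3, -3.2]
width: 0.0147
gripper_force: 45.0
```

Call:
{"op": "arm_command", "data": {"commands": [{"tx": 0.01, "ty": -0.04, "tz": 0, "twist": 0.01}, {"tx": 0.02, "ty": -0.11, "tz": 0, "twist": 0.03}, {"tx": 0.03, "ty": -0.19, "tz": 0, "twist": 0.06}, {"tx": 0.05, "ty": -0.28, "tz": 0, "twist": 0.09}, {"tx": 0.06, "ty": -0.37, "tz": 0, "twist": 0.12}, {"tx": 0.08, "ty": -0.45, "tz": 0, "twist": 0.15}, {"tx": 0.086, "ty": -0.5, "tz": 0, "twist": 0.165}, {"tx": 0.086, "ty": -0.51, "tz": 0, "twist": 0.167}]}}

```text
t: 15.22
eef_pos: [0.5079, -0.0543, 0.2133]
ee_rot: [-3.14, -0.001, 2.582]
force: [-0.0, 0.4, -3.9]
width: 0.0148
gripper_force: 45.0
```

Call:
{"op": "arm_command", "data": {"commands": [{"tx": 0, "ty": 0, "tz": 0, "twist": 0}, {"tx": 0, "ty": 0, "tz": 0, "twist": 0}, {"tx": 0, "ty": 0, "tz": 0, "twist": 0}, {"tx": 0, "ty": 0, "tz": 0, "twist": 0}, {"tx": 0, "ty": 0, "tz": 0, "twist": 0}, {"tx": 0, "ty": 0, "tz": 0, "twist": 0}, {"tx": 0, "ty": 0, "tz": 0, "twist": 0}, {"tx": 0, "ty": 0, "tz": 0, "twist": 0}]}}

```text
t: 15.88
eef_pos: [0.5093, -0.0521, 0.214]
ee_rot: [-3.142, -0.0, 2.587]
force: [-0.3, 0.3, -2.4]
width: 0.0148
gripper_force: 45.0
```

```bash
python3 - <<'E'
from h import *
s=get_state();print(s["t"],s["eef_pos"],s["ee_rot"],s["q"],s["width"])
c=calibration("scene");im=grab_frame("scene");w=calibration("wrist");wi=grab_frame("wrist")
for q,z in [("tall_collar_centre",.2),("spindle_centre",.2),("lug_tip",.186),("lens",.2)]:
  for n,cc in [("scene",c),("wrist",w)]:
    print(q,n,[(np.round(a["uv"],1).tolist(),round(a["score"],2),np.round(at(cc,a["uv"],z),4).tolist()) for a in spot_point(q,n)[:2]])
b=cv2.resize(cv2.cvtColor(im,cv2.COLOR_RGB2BGR)[120:240,270:390],(600,600),interpolation=cv2.INTER_CUBIC)
d=cv2.resize(cv2.cvtColor(wi,cv2.COLOR_RGB2BGR)[150:320,225:425],(200*3,170*3))[:, :]
cv2.imwrite("pics/f.png",np.hstack([cv2.resize(b,(400,400)),cv2.resize(d,(400,400))]))
E
```

```text
15.8833 [ 0.50928175 -0.05207861  0.21404935] [-3.14159059e+00 -3.88084628e-05  2.58689246e+00] [ 2.82098123e-01  9.83166292e-02 -3.60684150e-01 -3.06024351e-05
 -1.11182307e+00 -2.40758109e+00] 0.014837522386469442
tall_collar_centre scene [([318.0, 227.0], 0.7, [0.4356, 0.1744, 0.2]), ([380.8, 240.4], 0.68, [0.3056, 0.1109, 0.2])]
tall_collar_centre wrist [([324.1, 29.6], 0.88, [0.4093, 0.0108, 0.2]), ([405.9, 170.3], 0.75, [0.5021, 0.0126, 0.2])]
spindle_centre scene [([351.1, 170.7], 0.73, [0.5098, -0.0405, 0.2])]
spindle_centre wrist [([322.9, 225.6], 0.67, [0.5063, -0.0501, 0.2]), ([321.3, 205.1], 0.54, [0.4938, -0.0436, 0.2])]
lug_tip scene [([344.8, 170.2], 0.51, [0.5347, -0.045, 0.186]), ([279.1, 264.8], 0.5, [0.4316, 0.3009, 0.186])]
lug_tip wrist []
lens scene [([321.7, 150.8], 0.88, [0.6315, -0.0563, 0.2])]
lens wrist []
```

View pics/f.png

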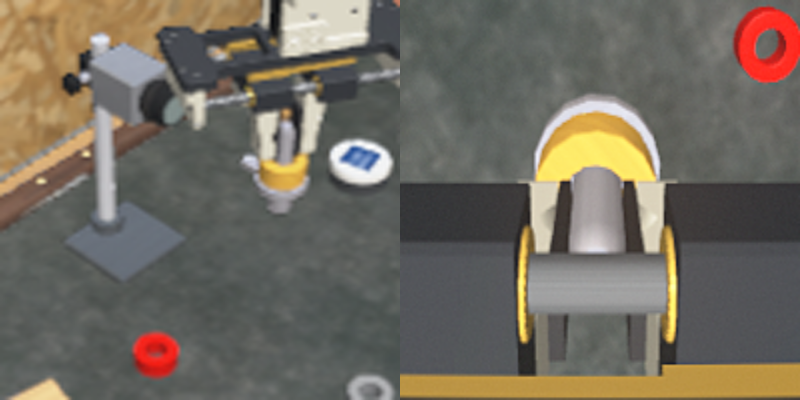

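```bash
python3 - <<'E'
from h import *
c=calibration("scene");im=cv2.cvtColor(grab_frame("scene"),cv2.COLOR_RGB2HSV)[150:190,335:375]
m=(im[...,0]>15)&(im[...,0]<32)&(im[...,1]>120)
m=m.astype(np.uint8);v,u=np.nonzero(m);print(u.min()+335,u.max()+335,v.min()+150,v.max()+150,u.mean()+335,v.mean()+150)
print(proj(c,[[.509,-.052,.2],[.509,-.052,.21],[.509,-.052,.19],[.509,-.042,.2],[.519,-.052,.2],[.549,-.053,.186],[.629,-.054,.2]]))
E
```

```text
345 362 150 176 354.68695652173915 170.24347826086955
[[353.95443102 168.90227658]
 [354.19151076 165.98724484]
 [353.72030817 171.77950224]
 [351.6796511  170.56696959]
 [351.08782631 167.39565809]
 [342.6610865  166.7975532 ]
 [321.7893835  151.47191174]]
```

```bash
python3 -c "
from station import *
print(job_done())"
```

```text
the job is handed in; nothing more can be done
None
```

The tall collar is on the spindle's flange, and I handed the job in with the arm holding the spindle upright about 12 cm in front of the lens, lug towards it; the hand-in gave no verdict.

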